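# Deburr the bottle seat in the incubator drawer

## Robot

A 6-joint arm with a two-finger parallel gripper is mounted at the origin on the work surface. World frame = base frame: x ahead of the robot, y to its left, z up, the work surface at z = 0. Lengths are in m, angles in rad, forces in N, time in s.
With the tool pointing down it reaches from about 0.3 to 0.775 m from the base axis. Payload 14.6 kg.
Tool frame: the origin (TCP) lies on the centre line of the jaws, within the pads' length; the fingertips stand 25 mm ahead of it and the grasp point (between the pads) lies 6 mm ahead of it; z points along the fingers, y is the line along which they close (so a half turn about z gives the same grasp; the last joint's range is limited). The gripper opens to 94 mm and grips with 3 to 60 N. Pads are 16 mm wide; open, the fingers measure 119 mm over their backs; the gripper's body (75 mm by 177 mm) begins 78 mm behind the grasp point.
Start: joints at [-0.067, 0.3, 1.521, -0, 1.321, -0.067], TCP at [0.55, -0, 0.23] pointing down, gripper open.
Joint ranges: [-3.03, 3.03], [-0.79, 2.21], [0.23, 2.52], [-1.04, 4.18], [0, 3.07], [-2.55, 2.55]. Speed limits (rad/s): [2.22, 2.22, 2.57, 3.14, 3.14, 3.14].

## Interface

Orientations are given as a rotation vector (axis times angle).
In Python, from cell import readout, viewer, bot gives the robot as it stands.
- The arm moves only by the tool send_rows, never from a script. Its argument "commands" is one flat list of numbers, 7 for each row, row after row: the shift along the tool's x, y, z in cm, then the turn, a rotation vector about the tool's x, y, z in degrees, then the opening, from 0 (shut) to 1 (fully open). A call has 1 to 20 rows; each row is the pose to reach, as a shift and turn from the pose commanded when the call began, along the tool's axes at that moment; what a row does not reach only later rows make up. A row lasts 1/10 s, in which the tool goes at most 50 mm and 8.59 degrees, less where a joint would pass 70% of its speed; a pose out of reach is approached as far as the arm can. A call with a gripper value outside its range is refused whole. The fingers move at their own pace and stop on an object; "force" is the grip in N (left out, the last holds). Time passes only in rows, so rows that repeat a pose let the fingers close. It gives the time, the measured TCP pose, the force, the opening and the grip force at its end, in the units of the state.
- readout.observe(): the state, without advancing time (a new reading comes with each control period).
- viewer.read_camera(name): name is "scene" or "side" or "wrist"; returns the picture (480x640x3 uint8, red, green, blue); there is no depth.
- viewer.camera_info(name): a dict with "K" (3x3 intrinsics, pixels), "rvec" (rotation vector, rad) and "tvec" (3), from world to camera coordinates, as OpenCV has them. Camera axes: x right, y down, z forward; pixel columns grow to the right and rows downward; lengths in m; the calibration is good to about 2 mm. The wrist camera is an equidistant fisheye: a pixel r from the principal point sees the ray r / f radians off the axis. A picture is of the moment at which its call begins: read the wrist's pose just before it. camera_info takes no time and is no camera call; for the wrist camera it gives the pose at the moment of the call.
- bot.job_done(): hands the job in; it is judged then, once.
Trained networks look in the newest picture that a camera, given by its name, has taken for a name from the list of things; names that differ only in an ending like _2 or _b are one class to them, and where a whole thing is asked for, a point or a joint stands for the part that bears it (a point fixed in the world has none). Each returns a list of dicts, best first, with "p" (0 to 1); they miss things now and then, are a little off and sometimes report something else, mostly with a low value. They report only what shows in the picture. A call takes as long as a camera call. They do not tell look-alikes from the thing itself.
- viewer.spot_in(camera, name): "bbox" ([left, top, width, height] in pixels, round what is visible of it).
- viewer.landmark_of(camera, name): "pixel" ([column, row] in pixels: a listed point, or the origin of a listed thing).
The state is a dict: "time_s": time; "joint_pos": joint angles; "qvel": joint speeds; "tau": joint torques, N m; "eef_pos": TCP position; "orientation": TCP orientation; "contact_force": force on the tool from outside, world axes, zero at the start; "torque": the same for the moment, N m; "gripper_width": opening from 0.0 (shut) to 1.0 (fully open); "finger_force": force on a finger pad.
Only numpy, scipy, OpenCV 4.12 (cv2) and the standard library are available. Lean on these libraries where they do the work, as an engineer would, in place of code of your own. Each camera call takes 0.05 s, during which the arm holds its last target. There are 200 camera calls.

## Task

Pull the incubator's blue-fronted drawer fully open by its handle. Take the orange deburring tool, set its brass blade lightly on the edge of the round bore at the red mark, on its spring, and run it once around the edge clockwise as seen from above, centred on the edge and without lifting or pressing the spring right in, until it is back at the mark. Lift it off there, stand the tool upright in the middle of its white block again, and leave the drawer open and the bottle, beaker and slide box alone.

Things in the scene. Friction and masses are not known exactly. Their poses are not given: they have to be found in the camera images.
- drawer (a joint): How far the drawer is out, m: 0 shut, 0.160 at its stop; starts up to 20 mm ajar. It slides straight out along -x of the handle's frame, with about 5 N of friction, and stays where it is left.
- handle (a point): Middle of the drawer's steel handle bar (12 x 12 mm section, 110 mm long along y, on an arm at each end, free over 90 mm), 112 mm above the bench, 28 mm below the top of the white housing (240 wide, 260 deep, 140 high). 50 mm gap to the blue drawer front (its top is at 127 mm), open above and below. Frame: x into the drawer (it opens to -x), z up. Moves with the drawer.
- bore (a point): Centre of the top edge of the 70 mm diameter through bore in the drawer's flat aluminium insert (130 x 130 mm), at the insert's top, 100 mm above the bench. 137 mm in +x from the handle (same frame): under the housing when shut, clear in front of it when fully open. The drawer front, 75 mm before it, stands 27 mm above the insert. Moves with the drawer.
- mark (a point): Where the red mark (16 x 7 mm stripe) meets the bore's edge: the edge point nearest the handle, 35 mm in -x from point bore, same frame and height. Moves with the drawer.
- grip (a point): Middle of the deburring tool's orange handle, an upright cylinder 28 mm in diameter; 45 mm above the guard's underside (handle from 6 to 85 mm), z up. Below it a black guard disc 60 mm in diameter, 6 mm thick, then a 12 mm shank and the sprung blade. 150 mm long, 160 g. It starts upright in the white block, guard on the block's top.
- guard (a point): Centre of the underside of the tool's guard disc, on the tool's axis; the guard rests on the block's top when the tool is put away.
- deburrer: The whole deburring tool; its origin is point guard and its z axis points up the handle.
- blade_face (a point): Centre of the flat round underside of the brass blade, 18 mm in diameter and 5 mm thick, at the bottom of the tool, 65 mm below the guard's underside when the spring is relaxed. It rides flat on the insert's top, straddling the bore's edge.
- blade (a joint): How far the blade is pressed up into the tool against its spring, m: 0 relaxed, 0.010 fully in. About 1 N at first, 300 N per m more: 2 N at 4 mm.
- stand_top (a point): Centre of the top of the white tool block (fixed, 100 x 100 mm, 85 mm high): the mouth of its through hole, 40 mm in diameter, in which the shank and blade hang clear. The block stands left or right of the incubator.
- bottle: Loose glass bottle with a blue cap, 72 mm in diameter, 150 mm high, on the opposite side of the incubator to the tool block. Origin at the centre of its underside, z up. Leave it alone.
- beaker: Loose glass beaker, 76 mm in diameter, 100 mm high, left of the incubator. Origin at the centre of its underside, z up. Leave it alone.
- slidebox: Loose green slide box 100 x 85 x 35 mm, right of the incubator. Origin at the centre of its underside, z up. Leave it alone.
There are look-alikes about, which are no part of the job. Leave any purple look-alike of the deburrer alone. What is shaped like the part that bears stand_top but green is not meant.

How it is judged:
By the outcome, as a careful person would: the job done as asked, in the order asked, and still so for the second after the job is handed in, with the robot touching nothing.
It also fails if it takes over 72 s, if anything falls off the work surface, if the arm or the gripper's body presses on something with over 40 N, if the wrist force passes 120 N, or if a joint passes its speed limit or range.

## Working session

There is one attempt and no reset: what is moved stays moved. The work goes in short steps, Python scripts to look and compute and a tool call to move; the robot and the scene stay as the last step left them, time stands still between calls to the robot, and variables do not carry over. Pictures are saved under pics/ and viewed, at most 10 in all, crops included, and the job is handed in when it is done.

Besides the shell and the picture viewer there is one more tool, called after "Call:" in YAML: its name, and indented under it one key for each argument. send_rows: Moves the arm, as the interface text tells. Its arguments: {"type":"object","properties":{"commands":{"type":"array"},"force":{"type":"number"}},"required":["commands"]}

```bash
ls; mkdir -p pics; cat > h.py <<'E'
import numpy as np, cv2
from cell import readout, viewer, bot
from scipy.spatial.transform import Rotation as R
def ray(cam,px,info=None):
    i=info or viewer.camera_info(cam); K=np.array(i["K"]); Rm=R.from_rotvec(np.ravel(i["rvec"])).as_matrix(); t=np.ravel(i["tvec"])
    x=(px[0]-K[0,2])/K[0,0]; y=(px[1]-K[1,2])/K[1,1]
    if cam=="wrist":
        r=np.hypot(x,y); d=np.array([np.sin(r)*x/max(r,1e-9),np.sin(r)*y/max(r,1e-9),np.cos(r)])
    else: d=np.array([x,y,1.])
    d/=np.linalg.norm(d); return -Rm.T@t, Rm.T@d
def tri(rays):
    A=sum(np.eye(3)-np.outer(d,d) for o,d in rays); b=sum((np.eye(3)-np.outer(d,d))@o for o,d in rays)
    p=np.linalg.solve(A,b); return p,[np.linalg.norm(np.cross(p-o,d)) for o,d in rays]
def atz(r,z): o,d=r; return o+d*(z-o[2])/d[2]
def save(cam,n):
    im=viewer.read_camera(cam); cv2.imwrite(f"pics/{n}.png",im[:,:,::-1]); return im
E
python3 - <<'E'
from h import *
s=readout.observe(); print(s["time_s"],s["eef_pos"],s["orientation"])
ims=[save(c,c+"0") for c in("scene","side")]
save("wrist","wrist0")
for c in("scene","side","wrist"):
    print(c,np.round(-R.from_rotvec(np.ravel(viewer.camera_info(c)["rvec"])).as_matrix().T@np.ravel(viewer.camera_info(c)["tvec"]),3))
    for n in("handle","grip","guard","stand_top","bore","mark","bottle","beaker","slidebox"):
        print(c,n,[(np.round(d["pixel"],1).tolist(),round(d["p"],2)) for d in viewer.landmark_of(c,n)][:4])
print(readout.observe()["time_s"])
E
```

```text
pics
0.0 [5.49760047e-01 1.81781263e-05 2.29881422e-01] [-2.22083341e+00 -2.22079236e+00  1.23460667e-03]
scene [ 1.443 -0.057  0.71 ]
scene handle [([308.2, 242.4], 0.91)]
scene grip [([436.7, 179.4], 0.95), ([446.6, 197.5], 0.62)]
scene guard [([442.1, 213.0], 0.93), ([433.2, 195.1], 0.6), ([442.4, 215.4], 0.39)]
scene stand_top [([444.8, 214.9], 0.67), ([364.2, 198.4], 0.67)]
scene bore []
scene mark []
scene bottle [([189.3, 269.1], 0.94), ([438.7, 214.9], 0.67)]
scene beaker [([449.1, 196.1], 0.71), ([519.9, 317.5], 0.66)]
scene slidebox [([141.0, 330.2], 0.62)]
side [ 0.103 -1.036  0.739]
side handle [([328.0, 239.5], 0.69)]
side grip [([170.4, 192.7], 0.91), ([225.0, 176.2], 0.68)]
side guard [([174.0, 210.3], 0.88), ([227.0, 197.1], 0.66)]
side stand_top [([224.9, 196.3], 0.92), ([210.5, 232.8], 0.68)]
side bore [([386.1, 229.0], 0.58)]
side mark [([369.4, 231.3], 0.76)]
side bottle [([356.8, 368.2], 0.76)]
side beaker [([306.8, 194.4], 0.72)]
side slidebox [([473.8, 363.6], 0.86)]
wrist [0.551 0.07  0.386]
wrist handle []
wrist grip []
wrist guard []
wrist stand_top [([109.1, 113.2], 0.85)]
wrist bore []
wrist mark []
wrist bottle [([292.5, 428.9], 0.8)]
wrist beaker []
wrist slidebox []
1.5
```

```bash
python3 - <<'E'
import cv2,numpy as np
a=cv2.imread("pics/scene0.png");b=cv2.imread("pics/side0.png")
a=a[100:400,80:580];b=b[130:430,120:620]
cv2.imwrite("pics/both.png",cv2.resize(np.vstack([a,b]),(500,600)))
E
```

```text
(no output)
```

View pics/both.png

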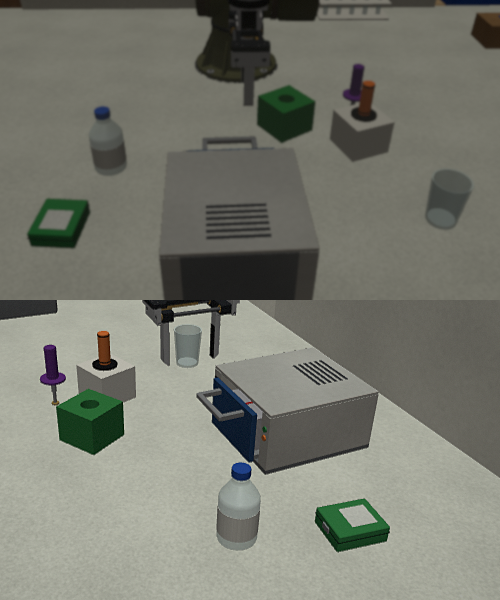

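View pics/wrist0.png

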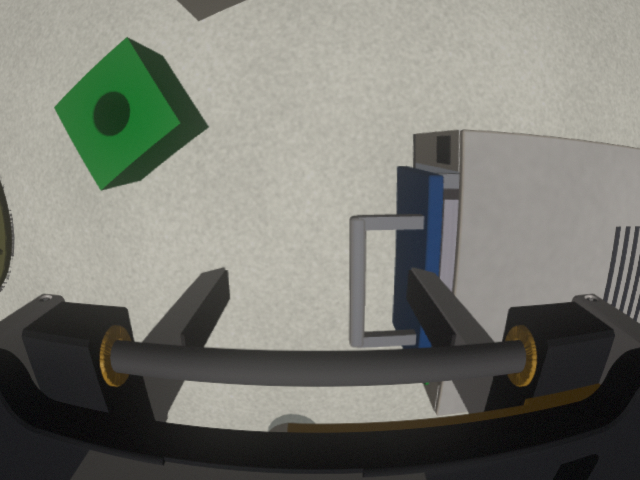

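The scene view shows two candidates for the tool. The orange one stands in the white block (scene (447,197), side (225,176)). The purple one is at scene (437,179), side (170,193). The green block at scene (364,198), wrist (110,113) is the look-alike. The orange tool and the white block fit the description. The drawer handle is at wrist (357,282).

```bash
python3 - <<'E'
from h import *
S={"handle":((308.2,242.4),(328,239.5)),"grip":((446.6,197.5),(225,176.2)),"guard":((442.1,213.0),(227,197.1)),"stand":((444.8,214.9),(224.9,196.3)),"beaker":((519.9,317.5),(306.8,194.4)),"bottle":((189.3,269.1),(356.8,368.2)),"box":((141,330.2),(473.8,363.6)),"purplegrip":((436.7,179.4),(170.4,192.7)),"green":((364.2,198.4),(210.5,232.8))}
for n,(a,b) in S.items():
    p,e=tri([ray("scene",a),ray("side",b)]); print(n,p.round(4),np.round(e,4))
i=viewer.camera_info("wrist")
# bar outer-left edge corners, right edge, and drawer front/housing edges
for n,px,z in [("barTL",(350,219),.118),("barBL",(350,344),.118),("barTR",(365,229),.118),("barBR",(364,334),.118),("frontT",(443,176),.127),("frontB",(430,350),.127),("houseT",(461,131),.14),("houseB",(455,290),.14)]:
    print(n,atz(ray("wrist",px,i),z).round(4))
im=cv2.imread("pics/scene0.png"); c=im[150:280,380:510]; d=cv2.imread("pics/side0.png")[150:280,150:280]
cv2.imwrite("pics/crop.png",cv2.resize(np.hstack([c,d]),None,fx=3,fy=3,interpolation=2))
E
```

```text
handle [ 0.5784 -0.0369  0.1028] [0.0007 0.0007]
grip [0.4531 0.2783 0.1321] [0.0009 0.0009]
guard [0.4514 0.2727 0.0849] [0.0059 0.0059]
stand [0.4498 0.2813 0.0811] [0.0035 0.0035]
beaker [ 0.7063  0.382  -0.0032] [0.0041 0.0041]
bottle [ 0.5188 -0.3028 -0.0057] [0.0009 0.0009]
box [ 0.7162 -0.3669 -0.0035] [0.0043 0.0043]
purplegrip [0.3234 0.289  0.1075] [0.0021 0.0021]
green [0.3692 0.1051 0.0852] [0.0007 0.0007]
barTL [0.5751 0.0164 0.118 ]
barBL [ 0.578  -0.0887  0.118 ]
barTR [0.5865 0.0089 0.118 ]
barBR [ 0.5892 -0.0793  0.118 ]
frontT [0.642  0.0505 0.127 ]
frontB [ 0.6449 -0.0923  0.127 ]
houseT [0.6498 0.0834 0.14  ]
houseB [ 0.6542 -0.0328  0.14  ]
```

View pics/crop.png

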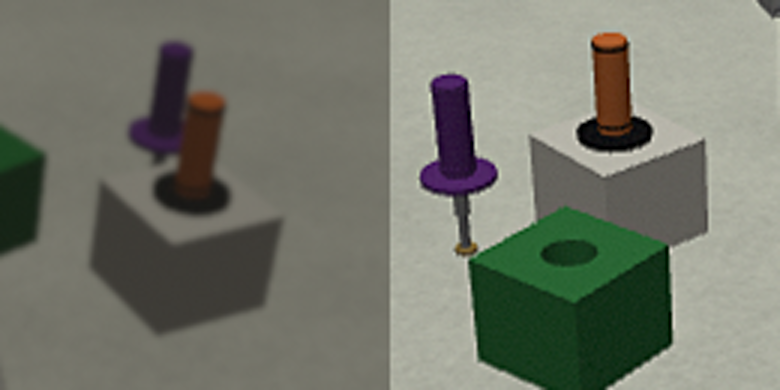

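The crop confirms that the orange tool stands in the white block and the purple one is separate. Next I'll straddle the handle and grip it.

Call:
send_rows:
  commands: [-1.2, 1.1, 0, 0, 0, -0.6, 0.5, -2.4, 2.2, 0, 0, 0, -1.2, 0.5, -3.6, 3.3, 0, 0, 0, -1.8, 0.5, -3.6, 3.3, 0, 0, 0, -1.8, 0.5, -3.6, 3.3, 2.5, 0, 0, -1.8, 0.5, -3.6, 3.3, 5, 0, 0, -1.8, 0.5, -3.6, 3.3, 7.5, 0, 0, -1.8, 0.5, -3.6, 3.3, 10, 0, 0, -1.8, 0.5, -3.6, 3.3, 11.2, 0, 0, -1.8, 0.5, -3.6, 3.3, 11.2, 0, 0, -1.8, 0.5, -3.6, 3.3, 11.2, 0, 0, -1.8, 0, -3.6, 3.3, 11.2, 0, 0, -1.8, 0, -3.6, 3.3, 11.2, 0, 0, -1.8, 0, -3.6, 3.3, 11.2, 0, 0, -1.8, 0, -3.6, 3.3, 11.2, 0, 0, -1.8, 0, -3.6, 3.3, 11.2, 0, 0, -1.8, 0]
  force: 20

```text
time_s: 3.1
eef_pos: [0.5828, -0.0361, 0.1188]
orientation: [-2.186, -2.256, 0.0]
contact_force: [-5.5, -0.5, 6.6]
gripper_width: 0.124
finger_force: 20.0
```

Holding the bar (opening about 12 mm), so I'll pull.

Call:
send_rows:
  commands: [0, -0.5, 0, 0, 0, 0, 0, 0, -1.3, 0, 0, 0, 0, 0, 0, -2.1, 0, 0, 0, 0, 0, 0, -2.9, 0, 0, 0, 0, 0, 0, -3.7, 0, 0, 0, 0, 0, 0, -4.5, 0, 0, 0, 0, 0, 0, -5.3, 0, 0, 0, 0, 0, 0, -6.1, 0, 0, 0, 0, 0, 0, -6.9, 0, 0, 0, 0, 0, 0, -7.7, 0, 0, 0, 0, 0, 0, -8.5, 0, 0, 0, 0, 0, 0, -9.3, 0, 0, 0, 0, 0, 0, -10.1, 0, 0, 0, 0, 0, 0, -10.9, 0, 0, 0, 0, 0, 0, -11.7, 0, 0, 0, 0, 0, 0, -12.4, 0, 0, 0, 0, 0, 0, -13, 0, 0, 0, 0, 0, 0, -13.5, 0, 0, 0, 0, 0, 0, -13.8, 0, 0, 0, 0, 0, 0, -13.8, 0, 0, 0, 0, 0]

```text
time_s: 5.1
eef_pos: [0.445, -0.0394, 0.1188]
orientation: [-2.186, -2.256, -0.003]
contact_force: [-0.1, 9.8, 6.0]
gripper_width: 0.128
finger_force: 20.0
```

Call:
send_rows:
  commands: [0, -0.3, 0, 0, 0, 0, 0, 0, -0.6, 0, 0, 0, 0, 0, 0, -0.6, 0, 0, 0, 0, 0]

```text
time_s: 5.4
eef_pos: [0.4392, -0.0396, 0.1188]
orientation: [-2.186, -2.256, -0.004]
contact_force: [1.7, 10.1, 4.8]
gripper_width: 0.127
finger_force: 20.0
```

Call:
send_rows:
  commands: [0, -0.3, 0, 0, 0, 0, 0, 0, -0.6, 0, 0, 0, 0, 0, 0, -0.8, 0, 0, 0, 0, 0, 0, -0.8, 0, 0, 0, 0, 0]

```text
time_s: 5.8
eef_pos: [0.4313, -0.0398, 0.1188]
orientation: [-2.186, -2.256, -0.004]
contact_force: [1.3, 11.5, 3.8]
gripper_width: 0.124
finger_force: 20.0
```

Call:
send_rows:
  commands: [0, -0.3, 0, 0, 0, 0, 0, 0, -0.5, 0, 0, 0, 0, 0, 0, -0.5, 0, 0, 0, 0, 0]

```text
time_s: 6.1
eef_pos: [0.4292, -0.0399, 0.1189]
orientation: [2.183, 2.251, 0.013]
contact_force: [32.0, 13.2, -21.0]
gripper_width: 0.127
finger_force: 19.9
```

The stop is reached (32 N). I'll relax, release, lift and look at the bore.

Call:
send_rows:
  commands: [0, 0.2, 0, 0, 0, 0, 0, 0, 0.2, 0, 0, 0, 0, 0.5, 0, 0.2, 0, 0, 0, 0, 0.5, 0, 0.2, 0, 0, 0, 0, 0.5, 0, 0.2, -3, 0, 0, 0, 0.5, 0, 0.2, -7, 0, 0, 0, 0.5, -2, 2.5, -11, 0, 0, 0, 0.5, -4.5, 6, -14, 0, 0, 0, 0.8, -7, 10, -15, 0, 0, 0, 1, -7, 10, -15, 0, 0, 0, 1, -7, 10, -15, 0, 0, 0, 1, -7, 10, -15, 0, 0, 0, 1]

```text
time_s: 7.3
eef_pos: [0.5274, -0.1073, 0.2679]
orientation: [-2.185, -2.255, 0.001]
contact_force: [-0.3, 0.6, 0.5]
gripper_width: 0.892
finger_force: 0.0
```

```bash
python3 - <<'E'
from h import *
import json
s=readout.observe(); print(s["time_s"],s["eef_pos"],s["orientation"],s["contact_force"])
i=viewer.camera_info("wrist"); save("wrist","wrist1"); json.dump({k:np.array(v).tolist() for k,v in i.items()},open("i1.json","w"))
save("side","side1")
for c in("wrist","side"):
  for n in("handle","bore","mark"):
    print(c,n,[(np.round(d["pixel"],1).tolist(),round(d["p"],2)) for d in viewer.landmark_of(c,n)][:3])
E
```

```text
7.3 [ 0.52735026 -0.10734768  0.26794877] [-2.18547015e+00 -2.25543733e+00  8.38878800e-04] [-0.33276246  0.63748194  0.47584663]
wrist handle [([206.6, 151.7], 0.64)]
wrist bore [([365.7, 144.0], 0.88)]
wrist mark [([326.5, 148.8], 0.64)]
side handle [([260.7, 251.0], 0.98)]
side bore [([321.9, 241.3], 0.83), ([359.1, 367.8], 0.19)]
side mark [([304.9, 244.1], 0.61)]
```

View pics/wrist1.png

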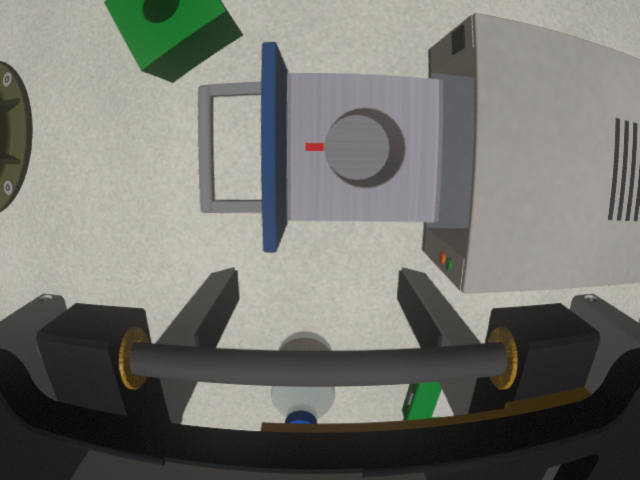

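The wrist view shows the drawer open and clear of the housing. The red stripe ends at (324,147) and the bore rim spans columns 324–405 and rows 108–187. The handle bar is at (206,150).

```bash
python3 - <<'E'
from h import *
import json
i=json.load(open("i1.json"))
im=cv2.imread("pics/wrist1.png").astype(int)
red=(im[:,:,2]-im[:,:,1]>90)&(im[:,:,2]-im[:,:,0]>90); red[:120]=0; red[180:]=0; red[:,:295]=0;red[:,335:]=0
r,c=np.where(red); print("red",c.min(),c.max(),r.min(),r.max())
for n,p,z in [("bore net",(365.7,144),.1),("mark net",(326.5,148.8),.1),("redL",(c.min()-.5,r[c==c.min()].mean()),.1),("redR",(c.max()+.5,r[c==c.max()].mean()),.1),("handle",(206,149.5),.118)]: print(n,atz(ray("wrist",p,i),z).round(4))
print("tri bore",tri([ray("wrist",(365.7,144),i),ray("side",(321.9,241.3))]),"mark",tri([ray("wrist",(326.5,148.8),i),ray("side",(304.9,244.1))]),"handle",tri([ray("wrist",(206.6,151.7),i),ray("side",(260.7,251))]))
# rim: outermost strong gradient along radial rays in plane z=.1
g=cv2.GaussianBlur(im.astype(np.float32).mean(2),(0,0),1)
K=np.array(i["K"]);Rm=R.from_rotvec(np.ravel(i["rvec"])).as_matrix();t=np.ravel(i["tvec"])
def proj(P):
    q=P@Rm.T+t; th=np.arctan2(np.hypot(q[:,0],q[:,1]),q[:,2]); u=q[:,:2]/np.hypot(q[:,0],q[:,1])[:,None]*th[:,None]
    return np.c_[u[:,0]*K[0,0]+K[0,2],u[:,1]*K[1,1]+K[1,2]].astype(np.float32)
C=atz(ray("wrist",(364.5,147.5),i),.1)
for it in range(3):
    pts=[]
    for a in np.radians(np.arange(0,360,5)):
        rr=np.arange(.028,.042,.0004); P=np.c_[C[0]+rr*np.cos(a),C[1]+rr*np.sin(a),0*rr+.1]; v=cv2.remap(g,proj(P)[:,None],None,cv2.INTER_LINEAR).ravel()
        d=np.gradient(v); k=np.argmax(np.abs(d)); 
        if abs(d[k])>3: pts.append(P[k,:2])
    pts=np.array(pts)
    keep=np.ones(len(pts),bool)
    for _ in range(4):
        A=np.c_[2*pts,np.ones(len(pts))]; s=np.linalg.lstsq(A[keep],(pts**2).sum(1)[keep],rcond=None)[0]; rad=np.sqrt(s[2]+s[0]**2+s[1]**2)
        e=np.abs(np.hypot(*(pts-s[:2]).T)-rad); keep=e<max(.001,2*np.median(e))
    C[:2]=s[:2]; print("fit",C.round(4),rad,keep.sum(),len(pts))
E
```

```text
red 306 322 143 150
bore net [ 0.5678 -0.0341  0.1   ]
mark net [ 0.534  -0.0397  0.1   ]
redL [ 0.5158 -0.0383  0.1   ]
redR [ 0.5304 -0.0383  0.1   ]
handle [ 0.4325 -0.0411  0.118 ]
tri bore (array([ 0.56736955, -0.03380598,  0.0985931 ]), [np.float64(0.0006512808392351389), np.float64(0.000651280839235026)]) mark (array([ 0.53066177, -0.0383884 ,  0.10220198]), [np.float64(0.003495653113789268), np.float64(0.0034956531137889393)]) handle (array([ 0.43090052, -0.04319671,  0.11038172]), [np.float64(0.0001743488789587677), np.float64(0.00017434887895868243)])
fit [ 0.5673 -0.0371  0.1   ] 0.035216798602281864 68 70
fit [ 0.5674 -0.0371  0.1   ] 0.03524463424070267 67 69
fit [ 0.5674 -0.0371  0.1   ] 0.035244256357584 68 70
```

Call:
send_rows:
  commands: [2, -0.5, 0, 0, 0, 0, 1, 5, -1.1, 0, 0, 0, 0, 1, 9, -2, 0, 0, 0, 0, 1, 13, -3, 0, 0, 0, 0, 1, 17, -4, 0, 0, 0, 0, 1, 21, -5, 0, 0, 0, 0, 1, 25, -6, 0, 0, 0, 0, 1, 28, -6.5, 0, 0, 0, 0, 1, 29.5, -6.8, 0, 0, 0, 0, 1, 29.9, -6.8, 0, 0, 0, 0, 1, 29.9, -6.8, 0, 0, 0, 0, 1, 29.9, -6.8, 0, 0, 0, 0, 1]

```text
time_s: 8.9
eef_pos: [0.4511, 0.1883, 0.2684]
orientation: [2.187, 2.255, -0.0]
contact_force: [1.0, -0.1, 0.7]
gripper_width: 1.003
finger_force: 0.0
```

```bash
python3 - <<'E'
from h import *
import json
s=readout.observe(); print(s["time_s"],s["eef_pos"],s["orientation"])
i=viewer.camera_info("wrist"); save("wrist","wrist2"); json.dump({k:np.array(v).tolist() for k,v in i.items()},open("i2.json","w"))
for n in("grip","guard","stand_top"):
    L=viewer.landmark_of("wrist",n)[:3]; print(n,[(np.round(d["pixel"],1).tolist(),round(d["p"],2)) for d in L])
    z={"grip":.13,"guard":.085,"stand_top":.085}[n]
    for d in L: print(atz(ray("wrist",d["pixel"],i),z).round(4))
E
```

```text
8.9 [0.4510884  0.18825707 0.26842994] [ 2.18696490e+00  2.25527856e+00 -1.24214895e-04]
grip [([173.7, 114.4], 0.95), ([317.4, 118.4], 0.69)]
[0.3312 0.2845 0.13  ]
[0.4493 0.2798 0.13  ]
guard [([196.5, 117.5], 0.73), ([319.0, 125.9], 0.6)]
[0.3365 0.2846 0.085 ]
[0.4509 0.2763 0.085 ]
stand_top [([229.8, 299.5], 0.89)]
[0.3659 0.1054 0.085 ]
```

View pics/wrist2.png

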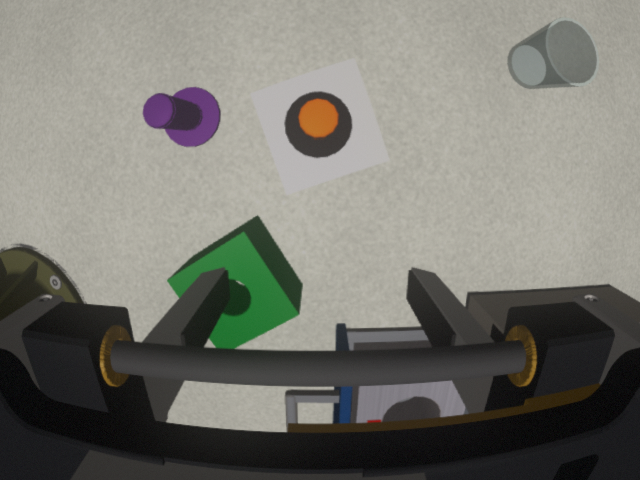

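The wrist view shows the orange top at (318,118) inside the black guard at (318,124), on the white block. The purple look-alike is at (175,112) and the green block at (235,290).

```bash
python3 - <<'E'
from h import *
import json
i=json.load(open("i2.json"))
im=cv2.imread("pics/wrist2.png")
hsv=cv2.cvtColor(im,cv2.COLOR_BGR2HSV)
sub=np.zeros(im.shape[:2],np.uint8); sub[50:205,240:400]=255
org=cv2.inRange(hsv,(5,150,60),(22,255,255))&sub
def big(m):
    c=max(cv2.findContours(m,0,1)[0],key=cv2.contourArea); return c
plane=lambda c,z: np.array([atz(ray("wrist",p,i),z)[:2] for p in c.reshape(-1,2).astype(float)])
for z in(.165,.170,.175): (x,y),r=cv2.minEnclosingCircle((plane(big(org),z)*1e4).astype(np.float32)); print("top",z,x/1e4,y/1e4,r/1e4)
g=cv2.cvtColor(im,cv2.COLOR_BGR2GRAY); dark=((g<80).astype(np.uint8)*255|org)&sub
c=cv2.convexHull(big(dark))
for z in(.085,.091): (x,y),r=cv2.minEnclosingCircle((plane(c,z)*1e4).astype(np.float32)); print("guard",z,x/1e4,y/1e4,r/1e4)
w=cv2.inRange(hsv,(0,0,158),(180,40,255))&sub
cw=big(w|dark); q=cv2.minAreaRect((plane(cw,.085)*1e4).astype(np.float32)); print("block",q)
cv2.imwrite("pics/w.png",w)
E
```

```text
top 0.165 0.4497421875 0.277873046875 0.013878639221191407
top 0.17 0.44974716796875 0.277491455078125 0.01361100311279297
top 0.175 0.449752197265625 0.277109765625 0.01334333953857422
guard 0.085 0.449912158203125 0.278113525390625 0.029856158447265625
guard 0.091 0.449913818359375 0.2777593017578125 0.029328201293945314
block ((4512.77587890625, 2774.596923828125), (1489.8944091796875, 1457.22705078125), 1.8479654788970947)
```

Call:
send_rows:
  commands: [2, 0, 0, 0, 0, 0, 1, 5, 0.1, 0, 0, 0, 0, 1, 8, 0.15, 0, 0, 0, 0, 1, 8.93, 0.15, 0, 0, 0, 0, 1, 8.93, 0.15, 0, 0, 0, 0, 1, 8.93, 0.15, 2.5, 0, 0, 0, 1, 8.93, 0.15, 5.5, 0, 0, 0, 1, 8.93, 0.15, 8.5, 0, 0, 0, 1, 8.93, 0.15, 11.5, 0, 0, 0, 1, 8.93, 0.15, 13.2, 0, 0, 0, 1, 8.93, 0.15, 13.2, 0, 0, 0, 1, 8.93, 0.15, 13.2, 0, 0, 0, 0.2, 8.93, 0.15, 13.2, 0, 0, 0, 0.2, 8.93, 0.15, 13.2, 0, 0, 0, 0.2, 8.93, 0.15, 13.2, 0, 0, 0, 0.2, 8.93, 0.15, 13.2, 0, 0, 0, 0.2, 8.93, 0.15, 13.2, 0, 0, 0, 0.2]
  force: 40

```text
time_s: 10.8
eef_pos: [0.4496, 0.2783, 0.1366]
orientation: [2.186, 2.256, 0.0]
contact_force: [1.1, 0.1, 0.4]
gripper_width: 0.523
finger_force: 0.0
```

```bash
python3 - <<'E'
from h import *
import json
i=json.load(open("i2.json"))
g=cv2.GaussianBlur(cv2.cvtColor(cv2.imread("pics/wrist2.png"),cv2.COLOR_BGR2GRAY),(3,3),0)
c=np.array([(253,100),(355,58),(388,160),(287,193)],np.float32)[:,None]
c=cv2.cornerSubPix(g,c,(4,4),(-1,-1),(3,100,.01)).reshape(-1,2); print(c)
P=np.array([atz(ray("wrist",p.astype(float),i),.085) for p in c]); print(P.mean(0),np.linalg.norm(np.roll(P,-1,0)-P,axis=1))
print(readout.observe())
E
```

```text
Traceback (most recent call last):
cv2.error: OpenCV(4.12.0) :-1: error: (-5:Bad argument) in function 'cornerSubPix'
> Overload resolution failed:
>  - Layout of the output array corners is incompatible with cv::Mat
>  - Expected Ptr<cv::UMat> for argument 'corners'
```

Still closing, so I'll let the fingers finish.

Call:
send_rows:
  commands: [0, 0, 0, 0, 0, 0, 0.2, 0, 0, 0, 0, 0, 0, 0.2, 0, 0, 0, 0, 0, 0, 0.2, 0, 0, 0, 0, 0, 0, 0.2, 0, 0, 0, 0, 0, 0, 0.2]

```text
time_s: 11.3
eef_pos: [0.4495, 0.2783, 0.1364]
orientation: [-2.186, -2.256, 0.0]
contact_force: [0.0, -0.2, 0.3]
gripper_width: 0.295
finger_force: 40.0
```

```bash
python3 - <<'E'
from h import *
import json
i=json.load(open("i2.json"))
g=cv2.GaussianBlur(cv2.cvtColor(cv2.imread("pics/wrist2.png"),cv2.COLOR_BGR2GRAY),(3,3),0)
c=np.ascontiguousarray(np.array([(253,100),(355,58),(388,160),(287,193)],np.float32).reshape(-1,1,2))
c=cv2.cornerSubPix(g,c.copy(),(4,4),(-1,-1),(3,100,.01)).reshape(-1,2); print(c)
P=np.array([atz(ray("wrist",p.astype(float),i),.085) for p in c]); print(P.mean(0),np.linalg.norm(np.roll(P,-1,0)-P,axis=1))
s=readout.observe(); print(s["eef_pos"],s["orientation"],s["gripper_width"],s["finger_force"],s["contact_force"])
i=viewer.camera_info("wrist"); save("wrist","wrist3")
for n in("grip","guard"):
    print(n,[(np.round(d["pixel"],1).tolist(),round(d["p"],2)) for d in viewer.landmark_of("wrist",n)])
E
```

```text
[[249.46915  96.95902]
 [355.       58.     ]
 [389.06476 162.97336]
 [289.19498 196.33984]]
[0.45251259 0.27504164 0.085     ] [0.10234388 0.10216129 0.09708648 0.09928879]
[0.44948136 0.27827958 0.13642353] [-2.18615445e+00 -2.25604615e+00  2.22816319e-04] 0.29549690668105993 39.999979734420776 [ 0.04689943 -0.21608652  0.3185755 ]
grip [([101.7, 258.8], 0.97), ([319.9, 301.7], 0.7)]
guard [([134.9, 239.0], 0.64), ([316.3, 271.7], 0.59)]
```

Gripped (27.8 mm). I'll lift out, shift towards −y, then measure the empty hole and the tool in the hand.

Call:
send_rows:
  commands: [0, 0, -1, 0, 0, 0, 0.2, 0, 0, -3, 0, 0, 0, 0.2, 0, 0, -5.5, 0, 0, 0, 0.2, 0, 0, -8, 0, 0, 0, 0.2, 0, 0, -10.5, 0, 0, 0, 0.2, 0, 0, -13, 0, 0, 0, 0.2, 0, 0, -15, 0, 0, 0, 0.2, -3, 0, -15, 0, 0, 0, 0.2, -6, 0, -15, 0, 0, 0, 0.2, -8, 0, -15, 0, 0, 0, 0.2, -8, 0, -15, 0, 0, 0, 0.2, -8, 0, -15, 0, 0, 0, 0.2]

```text
time_s: 12.65
eef_pos: [0.4521, 0.1984, 0.287]
orientation: [2.187, 2.255, 0.001]
contact_force: [0.0, 0.3, -1.0]
gripper_width: 0.293
finger_force: 40.0
```

```bash
python3 - <<'E'
from h import *
import json
s=readout.observe(); print(s["time_s"],s["eef_pos"],s["orientation"],s["contact_force"])
i=viewer.camera_info("wrist"); save("wrist","wrist4"); json.dump({k:np.array(v).tolist() for k,v in i.items()},open("i4.json","w"))
print(-R.from_rotvec(np.ravel(i["rvec"])).as_matrix().T@np.ravel(i["tvec"]))
save("side","side4"); save("scene","scene4")
for c in("wrist","side","scene"):
  for n in("stand_top","guard","grip","blade_face"):
    print(c,n,[(np.round(d["pixel"],1).tolist(),round(d["p"],2)) for d in viewer.landmark_of(c,n)][:3])
E
```

```text
12.65 [0.4521169  0.19837321 0.28699903] [2.18706296e+00 2.25503894e+00 1.04649393e-03] [ 0.00722253  0.33505846 -0.99727558]
[0.45095972 0.26814107 0.44288254]
wrist stand_top [([316.7, 135.7], 0.75), ([230.1, 299.3], 0.6)]
wrist guard [([319.1, 271.6], 0.75), ([198.8, 128.8], 0.58)]
wrist grip [([318.4, 300.1], 0.68), ([180.9, 127.8], 0.64)]
wrist blade_face []
side stand_top [([213.2, 233.6], 0.98), ([227.7, 196.4], 0.93), ([234.0, 127.7], 0.53)]
side guard [([237.5, 146.8], 0.71), ([173.6, 210.5], 0.71)]
side grip [([170.8, 191.7], 0.91), ([229.2, 127.4], 0.55), ([304.4, 246.6], 0.33)]
side blade_face [([233.1, 174.6], 0.49), ([175.6, 234.9], 0.39)]
scene stand_top [([443.4, 219.4], 0.98), ([363.9, 197.4], 0.88)]
scene guard [([433.1, 196.6], 0.86)]
scene grip [([421.2, 134.4], 0.67), ([436.4, 177.6], 0.65), ([522.9, 316.5], 0.41)]
scene blade_face [([517.9, 318.9], 0.74), ([416.5, 181.4], 0.54)]
```

View pics/wrist4.png

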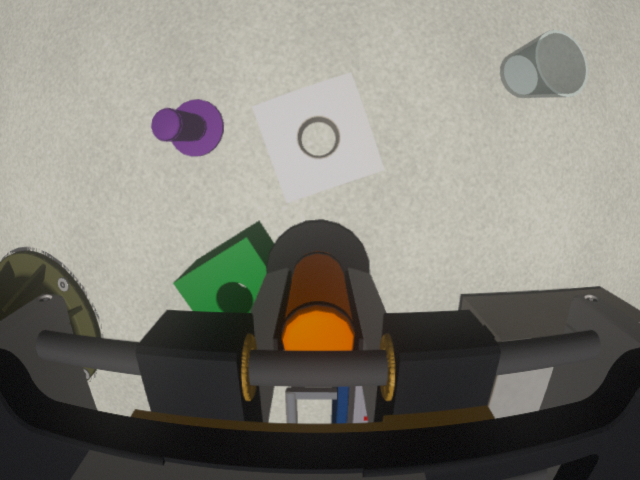

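The hole is at (319,137) in the white block. The tool hangs upright in the jaws with its guard arc at (268–369, from row 220).

```bash
cat >> h.py <<'E'
def circ(img,i,C,z,r0,r1,angs,sign=0,thr=3,it=3,cam="wrist"):
    g=cv2.GaussianBlur(img.astype(np.float32).mean(2),(0,0),1)
    K=np.array(i["K"]);Rm=R.from_rotvec(np.ravel(i["rvec"])).as_matrix();t=np.ravel(i["tvec"]);C=np.array(C,float)
    def proj(P):
        q=P@Rm.T+t; h=np.hypot(q[:,0],q[:,1]); th=np.arctan2(h,q[:,2]) if cam=="wrist" else h/q[:,2]; u=q[:,:2]/h[:,None]*th[:,None]
        return np.c_[u[:,0]*K[0,0]+K[0,2],u[:,1]*K[1,1]+K[1,2]].astype(np.float32)
    for _ in range(it):
        pts=[]
        for a in np.radians(angs):
            rr=np.arange(r0,r1,.0003); P=np.c_[C[0]+rr*np.cos(a),C[1]+rr*np.sin(a),0*rr+z]
            d=np.gradient(cv2.remap(g,proj(P)[:,None],None,cv2.INTER_LINEAR).ravel()); d=d*sign if sign else abs(d); k=np.argmax(d)
            if d[k]>thr: pts.append(P[k,:2])
        pts=np.array(pts); keep=np.ones(len(pts),bool)
        for _ in range(4):
            A=np.c_[2*pts,np.ones(len(pts))]; s=np.linalg.lstsq(A[keep],(pts**2).sum(1)[keep],rcond=None)[0]; rad=np.sqrt(s[2]+s[0]**2+s[1]**2)
            e=np.abs(np.hypot(*(pts-s[:2]).T)-rad); keep=e<max(.001,2*np.median(e))
        C=s[:2]
    return C.round(4),round(float(rad),4),int(keep.sum()),len(pts)
E
python3 - <<'E'
from h import *
import json
i=json.load(open("i4.json")); im=cv2.imread("pics/wrist4.png")
print("hole",circ(im,i,atz(ray("wrist",(318.5,137),i),.085)[:2],.085,.015,.024,range(0,360,5),-0,2))
for z in(.2416,.236): print("guard",z,circ(im,i,(.452,.199),z,.024,.036,range(35,150,4),1,2))
print("stand tri",tri([ray("wrist",(318.5,137),i),ray("side",(227.7,196.4)),ray("scene",(443.4,219.4))]))
print("blade tri",tri([ray("side",(233.1,174.6)),ray("scene",(416.5,181.4))]))
E
```

```text
hole (array([0.4516, 0.2768]), 0.0202, 63, 72)
guard 0.2416 (array([0.4533, 0.1993]), 0.0288, 29, 29)
guard 0.236 (array([0.4534, 0.1971]), 0.0299, 29, 29)
stand tri (array([0.455071  , 0.2779703 , 0.07699092]), [np.float64(0.003227012772369769), np.float64(0.002382102117197822), np.float64(0.0015895469205443249)])
blade tri (array([0.45096865, 0.20445132, 0.17006387]), [np.float64(0.00362187573263172), np.float64(0.0036218757326318507)])
```

Call:
send_rows:
  commands: [-1.5, 0.4, 0, 0, 0, 0, 0.2, -4, 1.2, 0, 0, 0, 0, 0.2, -7, 2.1, 0, 0, 0, 0, 0.2, -10, 3, 0, 0, 0, 0, 0.2, -13, 3.9, 0, 0, 0, 0, 0.2, -16, 4.8, 0, 0, 0, 0, 0.2, -19, 5.7, 0, 0, 0, 0, 0.2, -22, 6.6, 0, 0, 0, 0, 0.2, -23.4, 7.1, 0, 0, 0, 0, 0.2, -23.78, 7.18, 0, 0, 0, 0, 0.2, -23.78, 7.18, 0, 0, 0, 0, 0.2, -23.78, 7.18, 2, 0, 0, 0, 0.2, -23.78, 7.18, 4, 0, 0, 0, 0.2, -23.78, 7.18, 5.5, 0, 0, 0, 0.2, -23.78, 7.18, 6, 0, 0, 0, 0.2, -23.78, 7.18, 6, 0, 0, 0, 0.2, -23.78, 7.18, 6, 0, 0, 0, 0.2]

```text
time_s: 15.1
eef_pos: [0.5315, -0.0366, 0.2274]
orientation: [2.185, 2.256, 0.001]
contact_force: [-1.3, -0.6, -1.7]
gripper_width: 0.297
finger_force: 40.0
```

```bash
python3 - <<'E'
from h import *
s=readout.observe(); print(s["time_s"],s["eef_pos"],s["orientation"],s["contact_force"])
i=viewer.camera_info("wrist"); w=save("wrist","wrist5"); a=save("side","side5"); b=save("scene","scene5")
z=s["eef_pos"][2]-.0514
print("guard",circ(w[:,:,::-1],i,s["eef_pos"][:2],z,.024,.036,range(35,150,4),0,2))
for c in("wrist","side","scene"):
  for n in("guard","blade_face","mark","bore"):
    print(c,n,[(np.round(d["pixel"],1).tolist(),round(d["p"],2)) for d in viewer.landmark_of(c,n)][:2])
cs=[cv2.resize(a[180:280,250:390],None,fx=4,fy=4,interpolation=2)]
cv2.imwrite("pics/c5.png",cs[0][:,:,::-1])
E
```

```text
15.1 [ 0.53153733 -0.03664325  0.22739183] [2.18485956e+00 2.25606091e+00 1.19102596e-03] [-1.33331681 -0.6055302  -1.71418233]
guard (array([ 0.533 , -0.0378]), 0.0296, 28, 29)
wrist guard [([318.2, 268.5], 0.69)]
wrist blade_face []
wrist mark [([319.3, 270.5], 0.56)]
wrist bore [([361.2, 234.6], 0.98)]
side guard [([310.0, 211.2], 0.8), ([173.1, 207.9], 0.8)]
side blade_face [([309.9, 242.1], 0.47), ([173.4, 235.3], 0.47)]
side mark [([305.7, 246.2], 0.95), ([354.1, 366.7], 0.27)]
side bore [([320.2, 240.1], 0.56)]
scene guard [([433.9, 198.8], 0.91), ([309.4, 203.7], 0.74)]
scene blade_face [([310.6, 227.7], 0.39)]
scene mark [([306.9, 234.4], 0.8)]
scene bore [([308.9, 241.9], 0.97)]
```

View pics/c5.png

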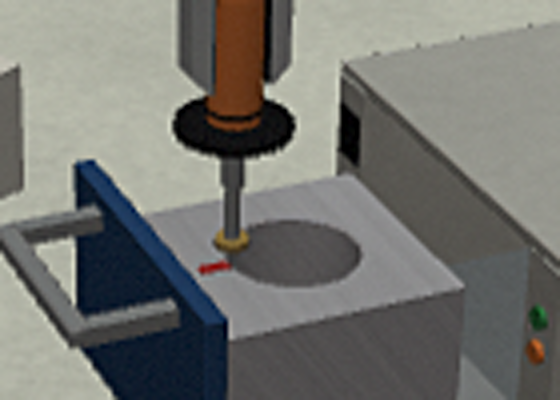

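```bash
python3 - <<'E'
from h import *
for c,roi in(("side",(290,225,330,270)),("scene",(285,205,335,260))):
    im=cv2.imread(f"pics/{c}5.png"); hsv=cv2.cvtColor(im,cv2.COLOR_BGR2HSV); x0,y0,x1,y1=roi; s=hsv[y0:y1,x0:x1]
    b=cv2.inRange(s,(12,70,60),(32,255,255)); r=cv2.inRange(s,(0,110,60),(9,255,255))|cv2.inRange(s,(172,110,60),(180,255,255))
    for n,m in(("brass",b),("red",r)):
        n_,l,st,ce=cv2.connectedComponentsWithStats(m)
        if n_>1:
            k=1+np.argmax(st[1:,4]); print(c,n,st[k]+[x0,y0,0,0,0],ce[k]+[x0,y0])
    i=viewer.camera_info(c); K=np.array(i["K"]); pr=lambda P:cv2.projectPoints(np.float64([P]),np.ravel(i["rvec"]),np.ravel(i["tvec"]),K,None)[0].ravel().round(1)
    print(c,"f",K[0,0],"pred blade mid-disc",pr((.5315,-.0375,.1135)),"pred red mid",pr((.5220,-.0385,.1)),"red end",pr((.530,-.0385,.1)),"bore",pr((.5661,-.0365,.1)))
    ii={k:np.array(v).tolist() for k,v in i.items()}
    print(circ(im,ii,(.5661,-.0365),.1,.029,.041,[a for a in range(0,360,5) if not 140<a<220],0,1.5,3,c))
E
```

```text
side brass [304 237   8   6  31] [307.5483871  239.96774194]
side red [300 245   8   3  14] [303.07142857 246.28571429]
side f 621.2767788486767 pred blade mid-disc [306.9 239. ] pred red mid [302.7 245.8] red end [306.3 245.1] bore [322.2 241.4]
(array([ 0.5651, -0.042 ]), 0.0348, 44, 57)
scene brass [304 224   8   5  26] [307.57692308 226.38461538]
scene red [307 229   1   2   2] [307.  229.5]
scene f 512.4171296989596 pred blade mid-disc [307.1 225.9] pred red mid [306.6 228.7] red end [306.7 230.8] bore [308.  240.4]
(array([ 0.5691, -0.0357]), 0.034, 21, 26)
```

The wrist, side and scene views agree to about 1 mm, with the blade above the mark. Now a small trim and a touch-down.

Call:
send_rows:
  commands: [-0.04, -0.04, 0.4, 0, 0, 0, 0.2, -0.04, -0.04, 0.8, 0, 0, 0, 0.2, -0.04, -0.04, 0.8, 0, 0, 0, 0.2]

```text
time_s: 16.15
eef_pos: [0.5306, -0.0375, 0.2176]
orientation: [-2.186, -2.255, 0.001]
contact_force: [-0.1, 0.5, -2.0]
gripper_width: 0.292
finger_force: 40.0
```

Call:
send_rows:
  commands: [0, 0, 0.2, 0, 0, 0, 0.2, 0, 0, 0.4, 0, 0, 0, 0.2, 0, 0, 0.6, 0, 0, 0, 0.2, 0, 0, 0.65, 0, 0, 0, 0.2, 0, 0, 0.65, 0, 0, 0, 0.2, 0, 0, 0.65, 0, 0, 0, 0.2]

```text
time_s: 16.75
eef_pos: [0.531, -0.0375, 0.2121]
orientation: [2.186, 2.256, 0.0]
contact_force: [-0.1, 0.6, 0.9]
gripper_width: 0.296
finger_force: 40.0
```

```bash
python3 - <<'E'
from h import *
s=readout.observe(); print(s["time_s"],s["eef_pos"],s["orientation"],s["contact_force"])
i=viewer.camera_info("wrist"); w=save("wrist","wrist6"); a=save("side","side6")
print("guard",circ(w[:,:,::-1],i,s["eef_pos"][:2],s["eef_pos"][2]-.0514,.024,.036,range(35,150,4),0,2))
print("bore",circ(w[:,:,::-1],i,(.5674,-.0371),.1,.030,.040,list(range(-30,95,5)),0,3))
print(readout.observe()["contact_force"])
h=cv2.cvtColor(a[230:270,290:330],cv2.COLOR_RGB2HSV); m=cv2.inRange(h,(12,70,60),(32,255,255)); n,l,st,ce=cv2.connectedComponentsWithStats(m); print(st[1:],ce[1:]+[290,230])
E
```

```text
16.75 [ 0.53096544 -0.03754226  0.21210447] [2.18617092e+00 2.25589133e+00 2.17250544e-04] [-0.10756293  0.56508113  0.93776743]
guard (array([ 0.5322, -0.0388]), 0.0299, 27, 28)
bore (array([ 0.5668, -0.0375]), 0.0358, 22, 22)
[0.28005816 0.02010188 0.44739385]
[[13 12  9  6 34]] [[307.44117647 244.88235294]]
```

On the surface with about 2.3 N (roughly 4 mm of spring) at the mark. Now running the circle clockwise, first third.

Call:
send_rows:
  commands: [0.37, 0.02, 0, 0, 0, 0, 0.2, 0.73, 0.08, 0, 0, 0, 0, 0.2, 1.08, 0.17, 0, 0, 0, 0, 0.2, 1.42, 0.3, 0, 0, 0, 0, 0.2, 1.75, 0.47, 0, 0, 0, 0, 0.2, 2.06, 0.67, 0, 0, 0, 0, 0.2, 2.34, 0.9, 0, 0, 0, 0, 0.2, 2.6, 1.16, 0, 0, 0, 0, 0.2, 2.83, 1.44, 0, 0, 0, 0, 0.2, 3.03, 1.75, 0, 0, 0, 0, 0.2, 3.2, 2.08, 0, 0, 0, 0, 0.2, 3.33, 2.42, 0, 0, 0, 0, 0.2, 3.42, 2.77, 0, 0, 0, 0, 0.2, 3.48, 3.13, 0, 0, 0, 0, 0.2, 3.5, 3.5, 0, 0, 0, 0, 0.2, 3.48, 3.87, 0, 0, 0, 0, 0.2, 3.42, 4.23, 0, 0, 0, 0, 0.2, 3.33, 4.58, 0, 0, 0, 0, 0.2, 3.2, 4.92, 0, 0, 0, 0, 0.2, 3.03, 5.25, 0, 0, 0, 0, 0.2]

```text
time_s: 18.85
eef_pos: [0.5828, -0.0056, 0.212]
orientation: [-2.186, -2.256, -0.0]
contact_force: [-1.8, 0.4, 1.4]
gripper_width: 0.296
finger_force: 40.0
```

Call:
send_rows:
  commands: [-0.2, 0.31, 0, 0, 0, 0, 0.2, -0.43, 0.59, 0, 0, 0, 0, 0.2, -0.69, 0.85, 0, 0, 0, 0, 0.2, -0.97, 1.08, 0, 0, 0, 0, 0.2, -1.28, 1.28, 0, 0, 0, 0, 0.2, -1.61, 1.45, 0, 0, 0, 0, 0.2, -1.95, 1.58, 0, 0, 0, 0, 0.2, -2.3, 1.67, 0, 0, 0, 0, 0.2, -2.67, 1.73, 0, 0, 0, 0, 0.2, -3.03, 1.75, 0, 0, 0, 0, 0.2, -3.4, 1.73, 0, 0, 0, 0, 0.2, -3.76, 1.67, 0, 0, 0, 0, 0.2, -4.11, 1.58, 0, 0, 0, 0, 0.2, -4.46, 1.45, 0, 0, 0, 0, 0.2, -4.78, 1.28, 0, 0, 0, 0, 0.2, -5.09, 1.08, 0, 0, 0, 0, 0.2, -5.37, 0.85, 0, 0, 0, 0, 0.2, -5.63, 0.59, 0, 0, 0, 0, 0.2, -5.86, 0.31, 0, 0, 0, 0, 0.2, -6.06, 0, 0, 0, 0, 0, 0.2]

```text
time_s: 20.85
eef_pos: [0.5841, -0.0664, 0.212]
orientation: [2.186, 2.256, 0.0]
contact_force: [0.7, 1.4, 0.9]
gripper_width: 0.29
finger_force: 40.0
```

Call:
send_rows:
  commands: [-0.17, -0.33, 0, 0, 0, 0, 0.2, -0.3, -0.67, 0, 0, 0, 0, 0.2, -0.39, -1.02, 0, 0, 0, 0, 0.2, -0.45, -1.38, 0, 0, 0, 0, 0.2, -0.47, -1.75, 0, 0, 0, 0, 0.2, -0.45, -2.12, 0, 0, 0, 0, 0.2, -0.39, -2.48, 0, 0, 0, 0, 0.2, -0.3, -2.83, 0, 0, 0, 0, 0.2, -0.17, -3.17, 0, 0, 0, 0, 0.2, 0, -3.5, 0, 0, 0, 0, 0.2, 0.2, -3.81, 0, 0, 0, 0, 0.2, 0.43, -4.09, 0, 0, 0, 0, 0.2, 0.69, -4.35, 0, 0, 0, 0, 0.2, 0.97, -4.58, 0, 0, 0, 0, 0.2, 1.28, -4.78, 0, 0, 0, 0, 0.2, 1.61, -4.95, 0, 0, 0, 0, 0.2, 1.95, -5.08, 0, 0, 0, 0, 0.2, 2.3, -5.17, 0, 0, 0, 0, 0.2, 2.67, -5.23, 0, 0, 0, 0, 0.2, 3.03, -5.25, 0, 0, 0, 0, 0.2]

```text
time_s: 22.85
eef_pos: [0.5308, -0.0372, 0.2119]
orientation: [-2.186, -2.256, 0.0]
contact_force: [0.2, -2.2, 1.2]
gripper_width: 0.291
finger_force: 40.0
```

Call:
send_rows:
  commands: [0, 0, 0, 0, 0, 0, 0.2, 0, 0, 0, 0, 0, 0, 0.2, 0, 0, 0, 0, 0, 0, 0.2]

```text
time_s: 23.15
eef_pos: [0.5308, -0.0373, 0.2119]
orientation: [-2.186, -2.256, -0.0]
contact_force: [-0.2, 2.0, 0.1]
gripper_width: 0.292
finger_force: 40.0
```

```bash
python3 - <<'E'
from h import *
s=readout.observe(); print(s["time_s"],s["eef_pos"],s["contact_force"])
i=viewer.camera_info("wrist"); w=save("wrist","wrist7"); a=save("side","side7")
print("guard",circ(w[:,:,::-1],i,s["eef_pos"][:2],s["eef_pos"][2]-.0514,.024,.036,range(35,150,4),0,2))
print("bore",circ(w[:,:,::-1],i,(.5674,-.0371),.1,.030,.040,list(range(-30,95,5)),0,3))
cv2.imwrite("pics/c7.png",cv2.resize(a[180:280,250:390],None,fx=4,fy=4,interpolation=2)[:,:,::-1])
E
```

```text
23.15 [ 0.53084307 -0.0372965   0.21185088] [-0.15673094  2.0453703   0.11356108]
guard (array([ 0.532 , -0.0384]), 0.0298, 29, 29)
bore (array([ 0.567 , -0.0376]), 0.0356, 23, 23)
```

View pics/c7.png

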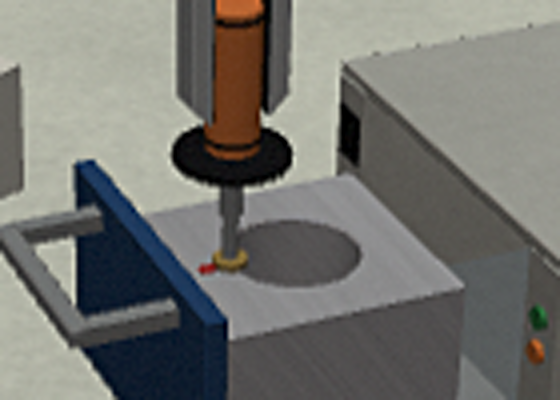

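The blade is back at the mark with contact held throughout. Now lift off and carry the tool to the block.

Call:
send_rows:
  commands: [0, 0, -1, 0, 0, 0, 0.2, 0, 0, -3, 0, 0, 0, 0.2, 0, 0, -5.5, 0, 0, 0, 0.2, 0, 0, -7.5, 0, 0, 0, 0.2, 1.5, -0.3, -7.5, 0, 0, 0, 0.2, 4.5, -1, -7.5, 0, 0, 0, 0.2, 8, -1.8, -7.5, 0, 0, 0, 0.2, 12, -2.7, -7.5, 0, 0, 0, 0.2, 16, -3.6, -7.5, 0, 0, 0, 0.2, 20, -4.5, -7.5, 0, 0, 0, 0.2, 24, -5.3, -7.5, 0, 0, 0, 0.2, 28, -6.2, -7.5, 0, 0, 0, 0.2, 30.5, -6.8, -7.5, 0, 0, 0, 0.2, 31.77, -7.06, -7.5, 0, 0, 0, 0.2, 31.77, -7.06, -7.5, 0, 0, 0, 0.2, 31.77, -7.06, -7.5, 0, 0, 0, 0.2, 31.77, -7.06, -7.5, 0, 0, 0, 0.2]

```text
time_s: 24.95
eef_pos: [0.4507, 0.2767, 0.2869]
orientation: [2.188, 2.254, -0.0]
contact_force: [0.7, 0.7, -1.4]
gripper_width: 0.292
finger_force: 40.0
```

```bash
python3 - <<'E'
from h import *
s=readout.observe(); print(s["time_s"],s["eef_pos"],s["orientation"],s["contact_force"])
i=viewer.camera_info("wrist"); w=save("wrist","wrist8")
print("guard",circ(w[:,:,::-1],i,s["eef_pos"][:2],s["eef_pos"][2]-.0514,.024,.036,range(35,150,4),0,2))
E
```

```text
24.95 [0.45074172 0.27672183 0.28686111] [ 2.18770407e+00  2.25448762e+00 -3.04418089e-04] [ 0.70940575  0.69494954 -1.39724506]
guard (array([0.452 , 0.2757]), 0.0297, 25, 29)
```

Call:
send_rows:
  commands: [0.12, -0.04, 1, 0, 0, 0, 0.2, 0.12, -0.04, 3, 0, 0, 0, 0.2, 0.12, -0.04, 4, 0, 0, 0, 0.2, 0.12, -0.04, 5, 0, 0, 0, 0.2, 0.12, -0.04, 6.5, 0, 0, 0, 0.2, 0.12, -0.04, 8, 0, 0, 0, 0.2, 0.12, -0.04, 9.5, 0, 0, 0, 0.2, 0.12, -0.04, 11, 0, 0, 0, 0.2, 0.12, -0.04, 12.5, 0, 0, 0, 0.2, 0.12, -0.04, 13.8, 0, 0, 0, 0.2, 0.12, -0.04, 14.5, 0, 0, 0, 0.2, 0.12, -0.04, 14.8, 0, 0, 0, 0.2, 0.12, -0.04, 14.95, 0, 0, 0, 0.2, 0.12, -0.04, 14.95, 0, 0, 0, 0.2, 0.12, -0.04, 14.95, 0, 0, 0, 0.2]

```text
time_s: 26.5
eef_pos: [0.4501, 0.2791, 0.1379]
orientation: [2.186, 2.256, 0.001]
contact_force: [-0.9, -0.2, -1.5]
gripper_width: 0.292
finger_force: 40.0
```

```bash
python3 - <<'E'
from h import *
s=readout.observe(); print(s["time_s"],s["eef_pos"],s["orientation"],s["contact_force"])
i=viewer.camera_info("wrist"); w=save("wrist","wrist9")
for z in (.0865,.0865+.003): print("guard",circ(w[:,:,::-1],i,s["eef_pos"][:2],z,.024,.036,range(35,150,4),0,2))
print(readout.observe()["eef_pos"])
E
```

```text
26.5 [0.45012798 0.27907064 0.1379425 ] [2.18609716e+00 2.25587560e+00 1.23932598e-03] [-0.86780942 -0.15294701 -1.47044009]
guard (array([0.4514, 0.2778]), 0.0298, 29, 29)
guard (array([0.4514, 0.2788]), 0.0294, 29, 29)
[0.45010308 0.27908674 0.1378964 ]
```

Call:
send_rows:
  commands: [-0.1, 0, 0, 0, 0, 0, 0.2, -0.1, 0, 0.05, 0, 0, 0, 0.2, -0.1, 0, 0.1, 0, 0, 0, 0.2, -0.1, 0, 0.15, 0, 0, 0, 0.2, -0.1, 0, 0.15, 0, 0, 0, 0.2, -0.1, 0, 0.15, 0, 0, 0, 0.2]

```text
time_s: 27.15
eef_pos: [0.45, 0.278, 0.1364]
orientation: [2.186, 2.256, 0.0]
contact_force: [-2.3, -1.3, 5.3]
gripper_width: 0.294
finger_force: 40.0
```

The guard is on the block. I'll release, wait, and lift clear.

Call:
send_rows:
  commands: [0, 0, 0, 0, 0, 0, 0.5, 0, 0, 0, 0, 0, 0, 0.8, 0, 0, 0, 0, 0, 0, 0.8, 0, 0, 0, 0, 0, 0, 0.8, 0, 0, 0, 0, 0, 0, 0.8, 0, 0, 0, 0, 0, 0, 0.8, 0, 0, -2, 0, 0, 0, 0.8, 0, 0, -5, 0, 0, 0, 0.8, 0, 0, -8, 0, 0, 0, 0.8, 0, 0, -11, 0, 0, 0, 0.8, 0, 0, -13, 0, 0, 0, 0.8, -4, 0, -13.2, 0, 0, 0, 0.8, -8, 0, -13.2, 0, 0, 0, 0.8, -9, 0, -13.2, 0, 0, 0, 0.8, -9, 0, -13.2, 0, 0, 0, 0.8, -9, 0, -13.2, 0, 0, 0, 0.8]

```text
time_s: 28.75
eef_pos: [0.4529, 0.1886, 0.268]
orientation: [-2.186, -2.256, -0.0]
contact_force: [0.0, 0.3, -0.1]
gripper_width: 0.803
finger_force: 0.0
```

```bash
python3 - <<'E'
from h import *
s=readout.observe(); print(s["time_s"],s["eef_pos"],s["contact_force"],s["gripper_width"])
i=viewer.camera_info("wrist"); w=save("wrist","wrist10"); a=save("side","side10")
print("guard",circ(w[:,:,::-1],i,(.4516,.2768),.091,.024,.036,range(0,360,5),0,3))
cv2.imwrite("pics/fin.png",np.vstack([cv2.resize(w[:240],(640,240)),a[130:430]])[:,:,::-1])
E
```

```text
28.75 [0.45285619 0.18864336 0.26797338] [ 0.04908721  0.26095607 -0.06596397] 0.8026552664022988
guard (array([0.4513, 0.2774]), 0.0297, 72, 72)
```

View pics/fin.png

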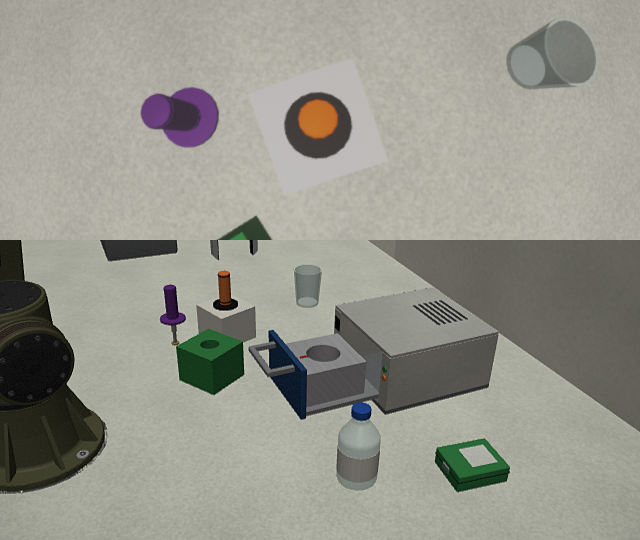

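The tool stands upright in the white block within 1 mm of its middle (wrist (318,124)). The drawer is open, and the bottle, beaker and slide box have not moved. I'm handing in.

```bash
python3 -c "
from cell import bot
print(bot.job_done())"
```

```text
the job is handed in; nothing more can be done
None
```

The job is handed in: the drawer is open to its stop, the bore edge was run once clockwise from and back to the mark with the blade in contact, the tool stands upright in the middle of its white block, and the bottle, beaker and slide box were left alone.

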